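Pull-test a log house on the spring gauge

TASK

Pull-test the little log house in the test stand: draw the gauge's T-bar straight out to a pull of 12 N (where the brass rider's leading edge, with the dark stripe, comes to the thick black line), hold it there for about a second, then ease the bar gently all the way home without letting it snap back. The bar alone must push the rider, which stays behind at the mark as the record of the largest pull; do not touch the rider, and leave the other things on the bench where they are.

Things in the scene. Friction and masses are not known exactly. Their poses are not given: they have to be found in the camera images.
- tester: Pull-test stand, fixed: plywood board 495 x 170 x 18 mm. Origin on the table, 250 mm from the board's front end and 245 mm from its rear end; z up, the pull direction is its -x. Behind the gauge (x = 90 to 242 mm) a log house with a metal gable roof lies on its back in wooden cradles, up to 130 mm high, its eye hung on the gauge.
- gauge (a point): Centre of the gauge's aluminium housing, fixed on the stand: 85 x 46 x 46 mm, from x = -20 to 65 mm in the stand's frame, its axis at y = 0, z = 70 mm.
- drawbar (a joint): How far the T-bar is drawn out of the gauge along the stand's -x, m: 0 fully home (as at the start), stop at 0.10. A spring pulls it home, harder the farther it is out; its rate is not known: feel the pull at the wrist or read the scale.
- bar_mid (a point): Middle of the T-bar's crossbar, moving with it. Crossbar: round steel 12 mm thick, along the stand's y from -61 to +66 mm, at z = 70 mm, 52 mm above the board's top; at x = -85 mm when home, with a clear gap of 59 mm to the gauge housing. A 10 mm rod runs back from its middle. At y = +60 mm a tongue 8 x 14 mm reaches down behind the rider and pushes it.
- track (a point): Middle of the rider's track, at the board's top: two rails 10 mm high, 165 mm long, along the board's left edge (y = 60 mm, x = -80 to -245 mm of the stand). On the board beside it is a scale of thin black lines 2 N apart and one thick, wide black line, also drawn across both rails, at 12 N.
- rider: Brass rider block 60 (x) x 22 x 20 mm, loose in the track ahead of the tongue, dark stripe at its leading (-x) end; origin at the centre of its underside, axes as the stand's. It starts 2 to 14 mm ahead of the tongue and stays where it has been pushed.
- offcut: Bystander: birch offcut 85 x 28 x 18 mm lying on the board's front right part; origin at its underside's centre.
- hammer: Bystander: hammer 260 mm long, lying on the table left of the stand.
- pruners: Bystander: black-handled pruners about 170 mm long, 18 mm high, on the table right of the stand.
- chisel: Bystander: chisel 200 mm long with an orange handle.
- slice: Bystander: round birch slice, 90 mm across, 16 mm high.
- elbow: Bystander: copper pipe elbow, legs 70 and 60 mm, 16 mm thick.

How it is judged (in metres and radians):
On the way, in this order (a step that is already met when the one before it is completed fails the run):
1. the T-bar is held drawn out at 12 N (within 1.5 N) for 0.8 s (value of joint drawbar between 0.059 and 0.081 m), for 0.8 s.
2. the T-bar is back fully home (value of joint drawbar below 0.004 m), for 0.2 s.
At the end, for the whole second after the job is handed in: The T-bar is fully home (within 4 mm), the rider rests in its track with its leading edge at the thick line within about 11 mm (the line stands for 12 N, 11 mm for 1.5 N), and each bystander is within 20 mm of where it was (value of joint drawbar below 0.004 m and x of rider in the frame of tester between -0.2015 and -0.177 m and y of rider in the frame of tester between 0.055 and 0.065 m and z of rider in the frame of tester below 0.022 m and linear speed of rider below 0.01 m/s and distance of each of hammer, pruners, offcut, chisel, slice, elbow from where it was at the start of the episode below 0.02 m); the robot touches nothing.
It fails at once if the T-bar snaps back (faster than 0.25 m/s homeward) (velocity of joint drawbar below -0.25 m/s).
It fails at once if the fingers push on the rider (contact force between rider and the fingers above 0.5 N).
It fails at once if a bystander is knocked away by more than 40 mm (distance of any of hammer, pruners, offcut, chisel, slice, elbow from where it was at the start of the episode above 0.04 m).
It also fails if it takes over 45 s, if anything falls off the work surface, if the arm or the gripper's body presses on something with over 40 N, if the wrist force passes 120 N, or if a joint passes its speed limit or range.

ROBOT

A 6-joint arm with a two-finger parallel gripper is mounted at the origin on the work surface. World frame = base frame: x ahead of the robot, y to its left, z up, the work surface at z = 0. Lengths are in m, angles in degrees, forces in N, time in s.
With the tool pointing down it reaches from about 0.375 to 0.9 m from the base axis. Payload 3.1 kg.
Tool frame: the origin (TCP) lies on the centre line of the jaws, within the pads' length; the fingertips stand finger_overhang ahead of it and the grasp point (between the pads) lies 5 mm behind it (finger_overhang is the distance from the TCP to the fingertips, in m); z points along the fingers, y is the line along which they close (so a half turn about z gives the same grasp; the last joint's range is limited). The gripper opens to 87 mm and grips with 3 to 60 N. Pads are 19 mm wide; open, the fingers measure 117 mm over their backs; the gripper's body (75 mm by 190 mm) begins 51 mm behind the grasp point.
Start: joints at [63.57, 30.224, 82.088, -0, 67.689, -10.227], TCP at [0.174, 0.6, 0.237] pointing down, gripper open.
Joint ranges: [-176.69, 176.69], [-43.24, 126.21], [12.49, 139.97], [-82, 262], [0, 151.66], [-163.58, 163.58]. Speed limits (degrees/s): [159.86, 159.86, 180, 180, 180, 180].

INTERFACE

Orientations are given as a 3x3 rotation matrix whose columns are the frame's x, y, z axes.
In Python, from rig import read_state, capture, calibration, hand_in, finger_overhang gives the robot as it stands.
- The arm moves only by the tool send_rows, never from a script. Its argument "plan" is a list of rows, each a list of 5 numbers: the closure in counts, from 0 (fully open) to 255 (shut), then the shift along the tool's x, y, z in m, then the turn about the tool's z in rad. A call has 1 to 20 rows; each row shifts and turns the commanded pose from where the row before left it, along the tool's axes as they then stand; what a row does not reach is not made up. A row lasts 1/12 s, in which the tool goes at most 41.7 mm and 7.16 degrees, less where a joint would pass 70% of its speed; a pose out of reach is approached as far as the arm can. A call is refused whole if a number of a shift passes 0.0417 or a number of a turn 0.125, either way. A call with a gripper value outside its range is refused whole. The fingers move at their own pace and stop on an object; the grip force is fixed at half the most. Time passes only in rows, so rows that do not move let the fingers close. It gives the time, the measured TCP pose, the force, the opening and the grip force at its end, in the units of the state.
- read_state(): the state, without advancing time (a new reading comes with each control period).
- capture(name): name is "side" or "top" or "wrist"; returns (picture, depth): 384x512x3 uint8, blue, green, red; 384x512 float32, m along the optical axis (not along the pixel's ray), 0 where there is no reading.
- calibration(name): a dict with "fx", "fy", "cx", "cy" (pixels), "dist_coeffs" ([k1, k2, p1, p2, k3] as OpenCV has them; the pictures are not rectified), "xyz" and "rotation" of the camera in the world. Camera axes: x right, y down, z forward; pixel columns grow to the right and rows downward; lengths in m; the calibration is good to about 2 mm. A picture is of the moment at which its call begins: read the wrist's pose just before it. calibration takes no time and is no camera call; for the wrist camera it gives the pose at the moment of the call.
- hand_in(): hands the job in; it is judged then, once.
The state is a dict: "time_s": time; "joint_positions": joint angles; "qvel": joint speeds; "tau": joint torques, N m; "position": TCP position; "tcp_rot": TCP orientation; "force": force on the tool from outside, world axes, zero at the start; "moment": the same for the moment, N m; "opening": opening from 0.0 (shut) to 1.0 (fully open); "grasp_force": force on a finger pad.
Only numpy, scipy, OpenCV 4.12 (cv2) and the standard library are available. Lean on these libraries where they do the work, as an engineer would, in place of code of your own. Each camera call takes 0.05 s, during which the arm holds its last target. There are 200 camera calls.

## Working session

There is one attempt and no reset: what is moved stays moved. The work goes in short steps, Python scripts to look and compute and a tool call to move; the robot and the scene stay as the last step left them, time stands still between calls to the robot, and variables do not carry over. Pictures are saved under pics/ and viewed, at most 10 in all, crops included, and the job is handed in when it is done.

Besides the shell and the picture viewer there is one more tool, called after "Request:" as name([rows], argument=value, ...), one row to a line, values as JSON. send_rows: Moves the arm, as the interface text tells. Its arguments: {"type":"object","properties":{"plan":{"type":"array","items":{"type":"array","items":{"type":"number"}}}},"required":["plan"]}

```bash
mkdir -p pics; cat > h.py <<'E'
import numpy as np, cv2
from rig import *
def save(n,f):
    p,d=capture(n); c=calibration(n); cv2.imwrite(f'pics/{f}.png',p); np.savez(f'pics/{f}.npz',d=d,p=p,**{k:np.array(v) for k,v in c.items()}); return p,d,c
def load(f): 
    z=np.load(f'pics/{f}.npz'); return z['p'],z['d'],z
def rays(c,uv):
    K=np.array([[c['fx'],0,c['cx']],[0,c['fy'],c['cy']],[0,0,1]],float)
    n=cv2.undistortPoints(np.array(uv,float).reshape(-1,1,2),K,np.array(c['dist_coeffs'],float)).reshape(-1,2)
    return np.c_[n,np.ones(len(n))]
def plane(c,uv,z):
    r=rays(c,uv)@np.array(c['rotation']).T; o=np.array(c['xyz']); return o+r*((z-o[2])/r[:,2])[:,None]
def dep(c,d,uv):
    r=rays(c,uv); u=np.array(uv).round().astype(int).reshape(-1,2); D=d[u[:,1],u[:,0]]
    return np.array(c['xyz'])+(r*D[:,None])@np.array(c['rotation']).T
E
python3 - <<'E'
from h import *
np.set_printoptions(precision=4,suppress=True)
s=read_state(); print({k:s[k] for k in('time_s','position','tcp_rot','force','opening')},finger_overhang)
a=save('top','top0')[0];b=save('side','side0')[0]
for n in('top','side'):
    c=calibration(n);print(n,c['xyz'],c['fx'])
E
```

```text
{'time_s': 0.0, 'position': array([0.1741, 0.5995, 0.2356]), 'tcp_rot': array([[-0.9603,  0.2791, -0.001 ],
       [ 0.2791,  0.9603, -0.002 ],
       [ 0.0004, -0.0022, -1.    ]]), 'force': array([ 0.1454, -0.2456, -0.0245]), 'opening': 0.9994209547931597} 0.014
top [0.4753 0.015  1.303 ] 432.5323664004896
side [0.4887 1.0674 1.1236] 475.3290949077626
```

View pics/top0.png

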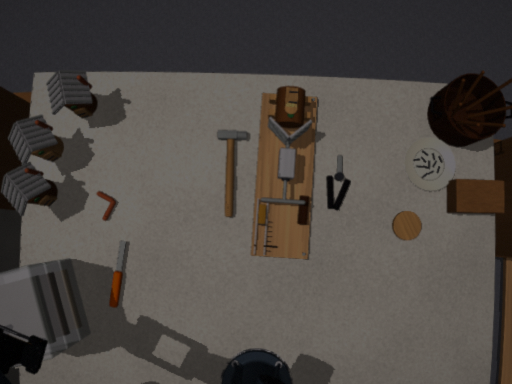

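View pics/side0.png

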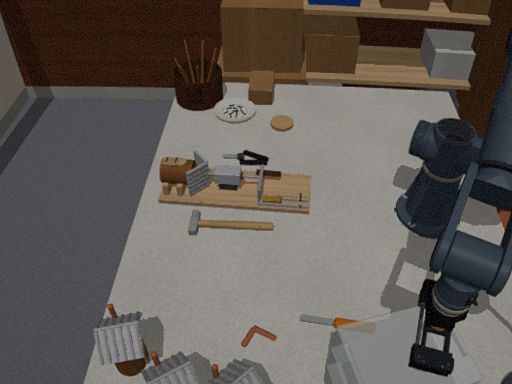

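The top view shows the stand from (262,93) to (310,258) with its pull direction toward the robot. The crossbar is at about (262..308, 201), and the thick line is near (270,247). Next I'll locate it precisely.

```bash
python3 - <<'E'
from h import *
np.set_printoptions(precision=4,suppress=True)
p,d,c=load('top0')
cv2.imwrite('pics/topc.png',cv2.convertScaleAbs(cv2.resize(p[85:265,240:330],None,fx=6.6,fy=3.3*2,interpolation=cv2.INTER_CUBIC)[:,:][500:1188],alpha=1.6)[:600])
# board corners by depth-height map
v,u=np.mgrid[85:265,235:335]; P=dep(c,d,np.c_[u.ravel(),v.ravel()]).reshape(180,100,3)
z=P[...,2]
b=((z>.010)&(z<.2)).astype(np.uint8)
n,l,st,_=cv2.connectedComponentsWithStats(b); i=1+st[1:,4].argmax()
q=P[l==i]; print('board z med',np.median(q[(q[:,2]<.03),2]))
print('rect',cv2.minAreaRect(q[(q[:,2]<.03),:2].astype(np.float32)))
m=(l==i)&(z>.055)&(z<.09)
for r in range(110,122): print(r+85,[(k+235,round(float(z[r,k]),3)) for k in range(24,76,4)])
E
```

```text
board z med 0.017997240853484087
rect ((0.6317068338394165, -0.0665857270359993), (0.17065882682800293, 0.4952286183834076), 87.46587371826172)
195 [(259, 0.019), (263, 0.02), (267, 0.02), (271, 0.017), (275, 0.02), (279, 0.019), (283, 0.074), (287, 0.018), (291, 0.022), (295, 0.019), (299, 0.023), (303, 0.038), (307, 0.014)]
196 [(259, 0.022), (263, 0.018), (267, 0.016), (271, 0.017), (275, 0.015), (279, 0.018), (283, 0.074), (287, 0.018), (291, 0.017), (295, 0.019), (299, 0.034), (303, 0.035), (307, 0.04)]
197 [(259, 0.013), (263, 0.076), (267, 0.015), (271, 0.016), (275, 0.019), (279, 0.009), (283, 0.073), (287, 0.019), (291, 0.013), (295, 0.019), (299, 0.039), (303, 0.035), (307, 0.04)]
198 [(259, 0.018), (263, 0.077), (267, 0.078), (271, 0.074), (275, 0.078), (279, 0.067), (283, 0.075), (287, 1.303), (291, 0.02), (295, 0.013), (299, 0.036), (303, 1.303), (307, 0.036)]
199 [(259, 0.019), (263, 0.081), (267, 0.074), (271, 0.079), (275, 0.075), (279, 0.07), (283, 0.073), (287, 0.078), (291, 0.074), (295, 0.018), (299, 0.037), (303, 0.034), (307, 0.037)]
200 [(259, 0.019), (263, 0.0
[... 574 characters left out ...]
6), (271, 0.015), (275, 0.016), (279, 0.023), (283, 0.019), (287, 0.015), (291, 0.015), (295, 0.071), (299, 0.078), (303, 0.071), (307, 0.031)]
204 [(259, 0.035), (263, 0.035), (267, 0.03), (271, 0.021), (275, 0.019), (279, 0.016), (283, 0.016), (287, 0.016), (291, 0.018), (295, 0.016), (299, 0.037), (303, 0.034), (307, 0.036)]
205 [(259, 0.041), (263, 0.039), (267, 0.031), (271, 0.021), (275, 0.015), (279, 0.021), (283, 0.01), (287, 0.019), (291, 0.018), (295, 0.019), (299, 0.033), (303, 0.035), (307, 0.035)]
206 [(259, 0.036), (263, 0.041), (267, 0.022), (271, 0.019), (275, 0.016), (279, 0.022), (283, 0.02), (287, 0.016), (291, 0.014), (295, 0.02), (299, 0.039), (303, 0.038), (307, 0.041)]
```

View pics/topc.png

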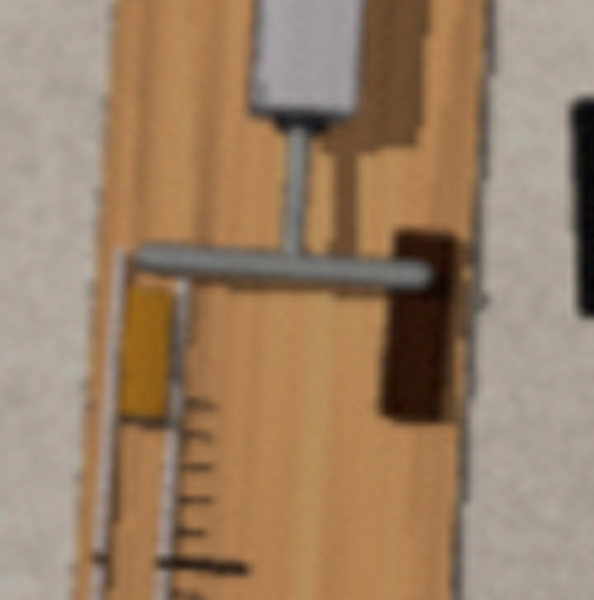

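Stand yaw is about -2.5°, its origin is near (0.634,-0.067), and the bar middle is near (0.549,-0.063). I'll grip the crossbar at stand y ≈ -25 mm, which is away from both the rider and the rod. First I turn the tool and part-close the gripper.

Request:
send_rows([
  [100,0,0,0,0.111],
  [100,0,0,0,0.111],
  [100,0,0,0,0.111],
  [100,0,0,0,0.111],
  [100,0,0,0,0.111],
  [100,0,0,0,0.111],
  [100,0,0,0,0.111],
  [100,0,0,0,0.111],
  [100,0,0,0,0.111],
  [100,0,0,0,0.111],
  [100,0,0,0,0.111],
  [100,0,0,0,0.111],
  [100,0,0,0,0],
])

```text
time_s: 1.18
position: [0.1742, 0.5998, 0.236]
tcp_rot: [[0.046, 0.999, -0.001], [0.999, -0.046, -0.001], [-0.001, -0.0, -1.0]]
force: [0.7, -0.5, 0.3]
opening: 0.608
grasp_force: 0.0
```

```bash
cat >> h.py <<'E'
yaw=np.radians(-2.53); Rs=np.array([[np.cos(yaw),-np.sin(yaw),0],[np.sin(yaw),np.cos(yaw),0],[0,0,1]]); O=np.array([.6342,-.0667,0])
def go(x,y,z):
    s=read_state(); t=O+Rs@np.array([x,y,z]); R=np.array(s['tcp_rot'])
    ang=np.arctan2(np.cross(R[:2,1],Rs[:2,0]),R[:2,1]@Rs[:2,0])
    print('t',s['time_s'],'stand pos',Rs.T@(np.array(s['position'])-O),'tool shift',R.T@(t-s['position']),'turn',-ang,'F stand',Rs.T@s['force'],'open',s['opening'],'grip',s['grasp_force'])
E
python3 - <<'E'
from h import *
np.set_printoptions(precision=4,suppress=True)
go(-.085,-.026,.2)
p,d,c=load('top0')
# bar ends pixel from crop (594x600, offset 500 rows, /6.6)
px=lambda u,v:(u/6.6+240-.42,(v+500)/6.6+85-.42)
for n,u,v,z in [('barL',138,258,.07),('barR',430,273,.07),('rodjoin',293,266,.07),('house L',252,112,.07),('house R',358,116,.07),('thick',208,566,.018),('rider lead',147,420,.038),('offcut tl',398,232,.036),('offcut bl',380,416,.036)]:
    print(n,Rs.T@(plane(c,[px(u,v)],z)[0]-O))
E
```

```text
t 1.1833 stand pos [-0.489   0.6456  0.236 ] tool shift [-0.6708  0.4051  0.0366] turn -0.0017129179794783038 F stand [ 0.7583 -0.4275  0.2915] open 0.6075466505722011 grip 0.0
barL [-0.0864  0.0654  0.07  ]
barR [-0.084  -0.0615  0.07  ]
rodjoin [-0.0852 -0.0018  0.07  ]
house L [-0.0195  0.0204  0.07  ]
house R [-0.0179 -0.0258  0.07  ]
thick [-0.2191  0.024   0.018 ]
rider lead [-0.1558  0.0562  0.038 ]
offcut tl [-0.0646 -0.0498  0.036 ]
offcut bl [-0.1469 -0.047   0.036 ]
```

Request:
send_rows([
  [100,-0.0335,0.0202,0,0],
  [100,-0.0335,0.0202,0,0],
  [100,-0.0335,0.0202,0,0],
  [100,-0.0335,0.0202,0,0],
  [100,-0.0335,0.0202,0,0],
  [100,-0.0335,0.0202,0,0],
  [100,-0.0335,0.0202,0,0],
  [100,-0.0335,0.0202,0,0],
  [100,-0.0335,0.0202,0,0],
  [100,-0.0335,0.0202,0,0],
  [100,-0.0335,0.0202,0,0],
  [100,-0.0335,0.0202,0,0],
  [100,-0.0335,0.0202,0,0],
  [100,-0.0335,0.0202,0,0],
  [100,-0.0335,0.0202,0,0],
  [100,-0.0335,0.0202,0,0],
  [100,-0.0335,0.0202,0,0],
  [100,-0.0335,0.0202,0,0],
  [100,-0.0335,0.0202,0,0],
  [100,-0.0335,0.0202,0,0],
])

```text
time_s: 2.85
position: [0.5489, -0.0889, 0.2364]
tcp_rot: [[0.041, 0.999, -0.0], [0.999, -0.041, 0.0], [0.0, -0.0, -1.0]]
force: [1.1, 0.9, -0.3]
opening: 0.607
grasp_force: 0.0
```

```bash
python3 - <<'E'
from h import *
np.set_printoptions(precision=4,suppress=True)
go(-.085,-.026,.065)
save('wrist','w1')
go(-.085,-.026,.065)
E
```

```text
t 2.85 stand pos [-0.0842 -0.0259  0.2364] tool shift [-0.0001 -0.0007  0.1714] turn 0.002828822691097721 F stand [ 1.0583  0.933  -0.3139] open 0.6067303756279843 grip 0.0
t 2.9 stand pos [-0.0784 -0.0331  0.2369] tool shift [ 0.0083 -0.0079  0.1718] turn -0.0005896706975618303 F stand [ 4.7924 -3.3591  1.8461] open 0.6066462242185339 grip 0.0
```

View pics/w1.png

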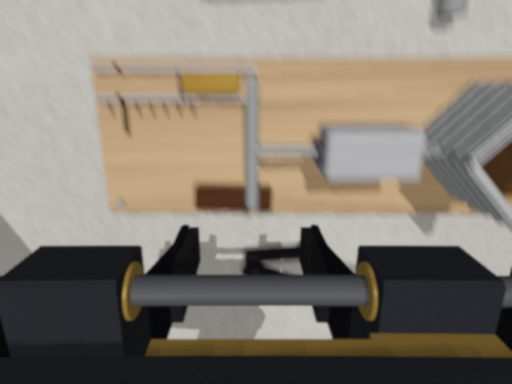

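The wrist view shows the crossbar as a vertical bar at column ~252 (rows 75-210). It lines up with the gap between the fingers, which are at 185 and 315. I'll settle, lower partway, then measure the bar from near and compute its height against the top view.

Request:
send_rows([
  [100,0,0,0,0],
  [100,0,0,0,0],
  [100,0,0,0.02,0],
  [100,0,0,0.02,0],
  [100,0,0,0.02,0],
  [100,0,0,0,0],
  [100,0,0,0,0],
  [100,0,0,0,0],
])

```text
time_s: 3.57
position: [0.5486, -0.0861, 0.1774]
tcp_rot: [[0.042, 0.999, 0.001], [0.999, -0.042, -0.0], [-0.0, 0.001, -1.0]]
force: [-0.2, 0.2, 0.4]
opening: 0.612
grasp_force: 0.0
```

```bash
python3 - <<'E'
from h import *
np.set_printoptions(precision=4,suppress=True)
go(-.085,-.026,.065)
p,d,c=save('wrist','w2')
# bar: depth-based points with height .055-.09 in stand x -0.11..-0.06
v,u=np.mgrid[0:384,0:512]; uv=np.c_[u.ravel(),v.ravel()]
P=(dep(c,d,uv)-O)@Rs; D=d.ravel()
m=(D>0)&(abs(P[:,2]-.07)<.02)&(abs(P[:,0]+.085)<.02)&(abs(P[:,1])<.08)&(abs(P[:,1])>.008)
q=P[m]; print(m.sum(),'top z',np.percentile(q[:,2],[50,90]),'x mid',(q[:,0].min()+q[:,0].max())/2,'y',q[:,1].min(),q[:,1].max(),'slope',np.polyfit(q[:,1],q[:,0],1))
# two-view height: bar centre pixel near y=+.03 in wrist, ray vs top ray of left bar end
k=m&(P[:,1]>.055); U=uv[k]; 
tp,td,tc=load('top0'); Pt=None
v,u=np.mgrid[190:210,255:312]; uvt=np.c_[u.ravel(),v.ravel()]; Pt=(dep(tc,td,uvt)-O)@Rs
kt=(abs(Pt[:,2]-.073)<.015)&(Pt[:,1]>.055)&(abs(Pt[:,0]+.085)<.02)
ra=rays(c,[U.mean(0)])@c['rotation'].T if not isinstance(c,dict) else rays(c,[U.mean(0)])@np.array(c['rotation']).T
rb=rays(tc,[uvt[kt].mean(0)])@np.array(tc['rotation']).T
a,b=np.array(c['xyz']),np.array(tc['xyz'])
t=np.linalg.lstsq(np.c_[ra[0],-rb[0]],b-a,rcond=None)[0]; print('two-view pt',((a+t[0]*ra[0]+b+t[1]*rb[0])/2-O)@Rs)
E
```

```text
t 3.5667 stand pos [-0.0846 -0.0232  0.1774] tool shift [-0.0028 -0.0005  0.1124] turn 0.002015478159579531 F stand [-0.168   0.1889  0.3839] open 0.61167191699369 grip 0.0
2192 top z [0.0762 0.0776] x mid -0.08409736168899458 y -0.06139430161048012 0.06552290324294642 slope [-0.0015 -0.0842]
two-view pt [-0.0842  0.0603  0.0684]
```

The bar is at stand x -0.084 with its axis at z ≈ 0.07 and no slope. I'll descend and grip.

Request:
send_rows([
  [100,-0.003,0,0.02,0],
  [100,0,0,0.02,0],
  [100,0,0,0.02,0],
  [100,0,0,0.02,0],
  [100,0,0,0.015,0],
  [100,0,0,0.01,0],
  [100,0,0,0.007,0],
  [100,0,0,0,0],
  [100,0,0,0,0],
])

```text
time_s: 4.37
position: [0.5489, -0.0901, 0.0651]
tcp_rot: [[0.044, 0.999, 0.001], [0.999, -0.044, -0.0], [-0.0, 0.001, -1.0]]
force: [0.3, -0.9, 0.3]
opening: 0.609
grasp_force: 0.0
```

Request:
send_rows([
  [140,0,0,0,0],
  [180,0,0,0,0],
  [200,0,0,0,0],
  [220,0,0,0,0],
  [240,0,0,0,0],
  [255,0,0,0,0],
  [255,0,0,0,0],
  [255,0,0,0,0],
])

```text
time_s: 5.03
position: [0.5486, -0.09, 0.0646]
tcp_rot: [[0.044, 0.999, 0.001], [0.999, -0.044, -0.0], [-0.0, 0.001, -1.0]]
force: [0.0, 0.2, 0.5]
opening: 0.126
grasp_force: 30.0
```

```bash
python3 - <<'E'
from h import *
np.set_printoptions(precision=4,suppress=True)
go(-.085,-.026,.065)
E
```

```text
t 5.0333 stand pos [-0.0845 -0.027   0.0646] tool shift [ 0.001  -0.0005 -0.0004] turn 1.8674590661293745e-05 F stand [0.0028 0.2393 0.4513] open 0.12610219534727532 grip 29.96049198321998
```

Request:
send_rows([
  [255,0,-0.002,0,0],
  [255,0,-0.004,0,0],
  [255,0,-0.005,0,0],
  [255,0,-0.005,0,0],
  [255,0,-0.005,0,0],
  [255,0,-0.005,0,0],
  [255,0,-0.005,0,0],
  [255,0,-0.005,0,0],
  [255,0,-0.005,0,0],
  [255,0,-0.005,0,0],
  [255,0,-0.004,0,0],
  [255,0,-0.003,0,0],
  [255,0,-0.002,0,0],
  [255,0,-0.001,0,0],
  [255,0,0,0,0],
  [255,0,0,0,0],
])

```text
time_s: 6.37
position: [0.4952, -0.0878, 0.0647]
tcp_rot: [[0.045, 0.999, 0.007], [0.999, -0.045, -0.001], [-0.001, 0.007, -1.0]]
force: [8.3, 3.9, -7.2]
opening: 0.129
grasp_force: 29.9
```

```bash
python3 - <<'E'
from h import *
np.set_printoptions(precision=4,suppress=True)
go(-.154,-.026,.065)
p=save('top','top1')[0]; q=save('side','side1')[0]
cv2.imwrite('pics/c1.png',cv2.convertScaleAbs(np.hstack([cv2.resize(p[185:265,240:320],(400,400),interpolation=cv2.INTER_CUBIC),cv2.resize(q[150:230,240:320],(400,400),interpolation=cv2.INTER_CUBIC)]),alpha=1.6))
E
```

```text
t 6.3667 stand pos [-0.138  -0.0272  0.0647] tool shift [ 0.0012 -0.016  -0.0004] turn -0.0010853444995096156 F stand [ 8.0987  4.2878 -7.1802] open 0.12894045743619792 grip 29.888356486335397
```

View pics/c1.png

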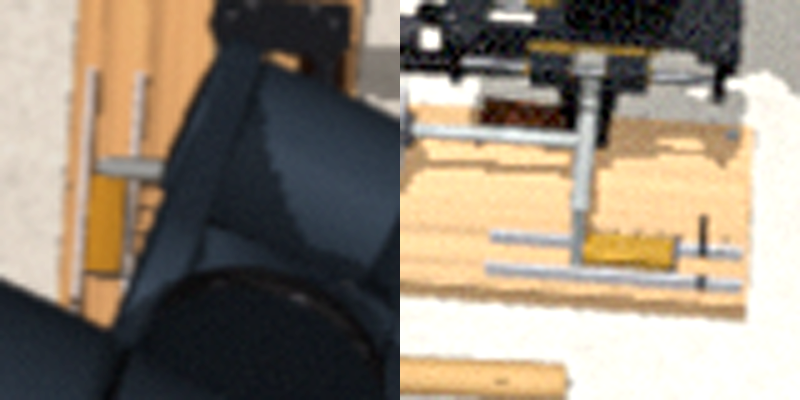

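The side crop shows the rider (582–677) with its leading edge about 25 px, or 16 mm, short of the thick line (702). That agrees with the 0.070 target, so I'll pull 16 mm more.

Request:
send_rows([
  [255,0,-0.002,0,0],
  [255,0,-0.003,0,0],
  [255,0,-0.003,0,0],
  [255,0,-0.003,0,0],
  [255,0,-0.002,0,0],
  [255,0,-0.002,0,0],
  [255,0,-0.001,0,0],
  [255,0,0,0,0],
  [255,0,0,0,0],
  [255,0,0,0,0],
])

```text
time_s: 7.3
position: [0.4803, -0.0872, 0.0647]
tcp_rot: [[0.046, 0.999, 0.009], [0.999, -0.046, -0.002], [-0.001, 0.009, -1.0]]
force: [11.4, 5.3, -8.0]
opening: 0.128
grasp_force: 29.9
```

```bash
python3 - <<'E'
from h import *
np.set_printoptions(precision=4,suppress=True)
go(-.154,-.026,.065)
p=save('top','top2')[0]; q=save('side','side2')[0]
cv2.imwrite('pics/c2.png',cv2.convertScaleAbs(cv2.resize(q[150:230,240:320],(560,560),interpolation=cv2.INTER_CUBIC),alpha=1.3))
E
```

```text
t 7.3 stand pos [-0.1528 -0.0272  0.0647] tool shift [ 0.0012 -0.0012 -0.0003] turn -0.0015686538235916098 F stand [11.1549  5.8375 -7.9687] open 0.1281629255788134 grip 29.894102979451418
```

View pics/c2.png

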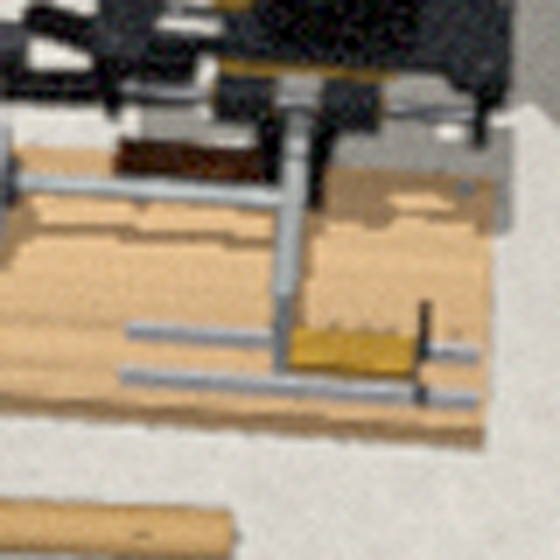

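The rider's leading edge (col ~418) is now at the thick line (~422). I'll hold, then ease home.

Request:
send_rows([
  [255,0,0,0,0],
  [255,0,0,0,0],
  [255,0,0,0,0],
  [255,0,0,0,0],
  [255,0,0,0,0],
  [255,0,0,0,0],
  [255,0,0,0,0],
  [255,0,0,0,0],
  [255,0,0,0,0],
  [255,0,0,0,0],
  [255,0,0,0,0],
  [255,0,0,0,0],
])

```text
time_s: 8.4
position: [0.4803, -0.0872, 0.0647]
tcp_rot: [[0.046, 0.999, 0.009], [0.999, -0.046, -0.002], [-0.001, 0.009, -1.0]]
force: [11.5, 5.8, -7.9]
opening: 0.127
grasp_force: 29.9
```

Request:
send_rows([
  [255,0,0.002,0,0],
  [255,0,0.003,0,0],
  [255,0,0.004,0,0],
  [255,0,0.004,0,0],
  [255,0,0.004,0,0],
  [255,0,0.004,0,0],
  [255,0,0.004,0,0],
  [255,0,0.004,0,0],
  [255,0,0.004,0,0],
  [255,0,0.004,0,0],
  [255,0,0.004,0,0],
  [255,0,0.004,0,0],
  [255,0,0.004,0,0],
  [255,0,0.004,0,0],
  [255,0,0.004,0,0],
  [255,0,0.003,0,0],
  [255,0,0.002,0,0],
  [255,0,0,0,0],
])

```text
time_s: 9.9
position: [0.5386, -0.0896, 0.0646]
tcp_rot: [[0.044, 0.999, 0.0], [0.999, -0.044, -0.0], [-0.0, 0.0, -1.0]]
force: [3.3, 1.2, -1.2]
opening: 0.126
grasp_force: 30.0
```

```bash
python3 - <<'E'
from h import *
np.set_printoptions(precision=4,suppress=True)
go(-.0845,-.027,.065)
E
```

```text
t 9.9 stand pos [-0.0945 -0.0271  0.0646] tool shift [ 0.0001  0.01   -0.0004] turn 0.00014969778225389443 F stand [ 3.2576  1.3696 -1.1634] open 0.12624376300532786 grip 29.96843246743083
```

Request:
send_rows([
  [255,0,0.002,0,0],
  [255,0,0.002,0,0],
  [255,0,0.002,0,0],
  [255,0,0.002,0,0],
  [255,0,0.001,0,0],
  [255,0,0.001,0,0],
  [255,0,0.0005,0,0],
  [255,0,0,0,0],
  [255,0,0,0,0],
  [255,0,0,0,0],
  [255,0,0,0,0],
])

```text
time_s: 10.82
position: [0.5486, -0.09, 0.0646]
tcp_rot: [[0.044, 0.999, -0.001], [0.999, -0.044, 0.0], [0.0, -0.001, -1.0]]
force: [1.0, 0.3, 1.0]
opening: 0.122
grasp_force: 30.0
```

```bash
python3 - <<'E'
from h import *
np.set_printoptions(precision=4,suppress=True)
go(-.0845,-.027,.065)
E
```

```text
t 10.8167 stand pos [-0.0845 -0.027   0.0646] tool shift [ 0.     -0.     -0.0004] turn 0.0002878062727168004 F stand [0.9582 0.3588 1.017 ] open 0.12157827075051043 grip 29.994318103417754
```

Request:
send_rows([
  [230,0,0,0,0],
  [210,0,0,0,0],
  [180,0,0,0,0],
  [150,0,0,0,0],
  [120,0,0,0,0],
  [100,0,0,0,0],
  [100,0,0,0,0],
])

```text
time_s: 11.4
position: [0.5487, -0.0899, 0.0644]
tcp_rot: [[0.044, 0.999, -0.0], [0.999, -0.044, 0.0], [0.0, -0.001, -1.0]]
force: [-0.0, 0.1, 0.1]
opening: 0.465
grasp_force: 0.0
```

Request:
send_rows([
  [100,0,0,-0.01,0],
  [100,0,0,-0.02,0],
  [100,0,0,-0.02,0],
  [100,0,0,-0.02,0],
  [100,0,0,-0.02,0],
  [100,0,0,-0.02,0],
  [100,0,0,-0.02,0],
  [100,0,0,-0.02,0],
  [100,0,0,-0.01,0],
  [100,0,0,0,0],
  [100,0,0,0,0],
  [100,0,0,0,0],
  [100,0,0,0,0],
])

```text
time_s: 12.48
position: [0.5479, -0.0897, 0.2231]
tcp_rot: [[0.044, 0.999, -0.003], [0.999, -0.044, 0.001], [0.001, -0.003, -1.0]]
force: [-0.0, 0.6, -1.1]
opening: 0.607
grasp_force: 0.0
```

```bash
python3 - <<'E'
from h import *
np.set_printoptions(precision=4,suppress=True)
go(-.0845,-.027,.065)
q=save('side','side3')[0]; save('wrist','w3')
cv2.imwrite('pics/c3.png',cv2.convertScaleAbs(cv2.resize(q[130:240,180:330],(750,550),interpolation=cv2.INTER_CUBIC),alpha=1.3))
E
```

```text
t 12.4833 stand pos [-0.0852 -0.0267  0.2231] tool shift [-0.0004  0.0011  0.1581] turn 0.00011300029031042111 F stand [-0.0368  0.5698 -1.1061] open 0.6074078323394391 grip 0.0
```

View pics/c3.png

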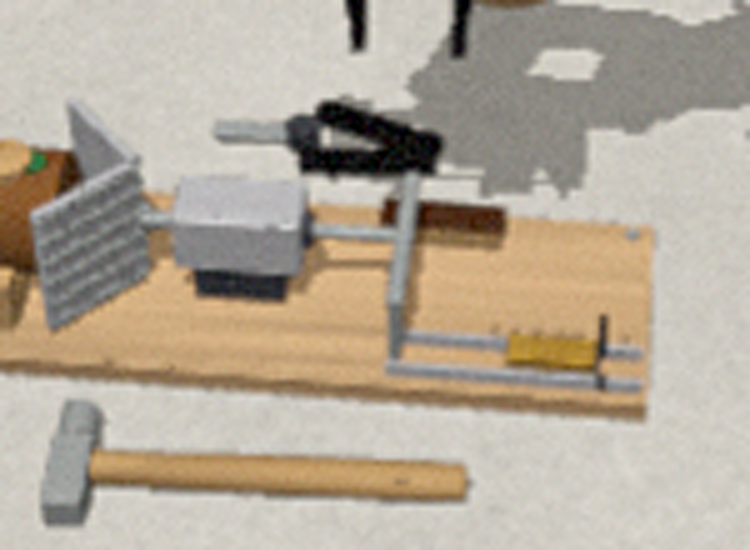

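View pics/w3.png

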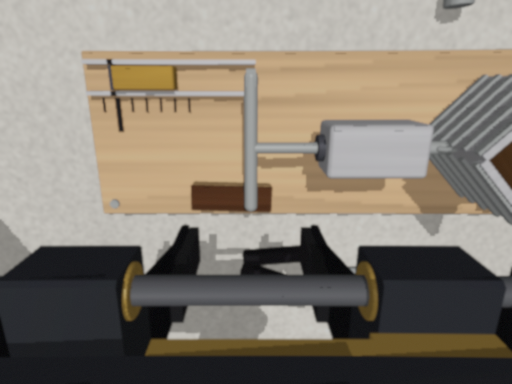

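The bar is home (column 250). The rider stays with its leading edge at the thick line (col ~112), and the bystanders haven't moved. Handing in.

```bash
python3 -c "
from rig import hand_in; print(hand_in())"
```

```text
the job is handed in; nothing more can be done
None
```

The pull test is done and handed in: the T-bar was drawn to about 12 N, held for over a second and eased home, and the final pictures show the rider at the thick line with the bystanders unmoved (the judge returned no result).

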